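# Seat the sample cell and hold the light shutter half open

### The arm

A 6-joint arm with a two-finger parallel gripper is mounted at the origin on a cart in front of the work surface, level with it; the furniture and walls round the work are solid. World frame = base frame: x ahead of the robot, y to its left, z up, the work surface at z = 0. Lengths are in m, angles in rad, forces in N, time in s.
With the tool pointing down it reaches from about 0.375 to 0.9 m from the base axis. Payload 3.1 kg.
Tool frame: the origin (TCP) lies at the very end of the fingers, on their centre line; the grasp point (between the pads) lies 19 mm behind it; z points along the fingers, y is the direction in which the jaws open and shut (so a half turn about z gives the same grasp; the last joint's range is limited). The gripper opens to 85 mm and grips with 20 to 120 N. Pads are 22 mm wide; open, the fingers measure 114 mm over their backs; the gripper's body (76 mm by 85 mm) begins 54 mm behind the grasp point. The pads swing forward as they close: fully open they stand 13 mm farther back than shut.
Start: joints at [1.038, 0.527, 1.433, -0, 1.181, -0.178], TCP at [0.217, 0.586, 0.231] pointing down, gripper open.
Joint ranges: [-3.08, 3.08], [-0.75, 2.2], [0.22, 2.44], [-1.43, 4.57], [0, 2.65], [-2.85, 2.85]. Speed limits (rad/s): [2.79, 2.79, 3.14, 3.14, 3.14, 3.14].

### API

Orientations are given as a unit quaternion [x, y, z, w].
In Python, from station import manip gives the robot as it stands.
- The arm moves only by the tool send_rows, never from a script. Its argument "motion" is a list of rows, each an object with "gripper": the finger opening in mm, from 0 to 85.4; "travel": the shift along the tool's x, y, z in mm, a list of three; "rotation": the turn, a rotation vector about the tool's x, y, z in degrees, a list of three. In form: [{"gripper": gripper, "travel": [x, y, z], "rotation": [ax, ay, az]}, ...]. A call has 1 to 12 rows; each row shifts and turns the commanded pose from where the row before left it, along the tool's axes as they then stand; what a row does not reach is not made up. A row lasts 1/12 s, in which the tool goes at most 41.7 mm and 7.16 degrees, less where a joint would pass 70% of its speed; a pose out of reach is approached as far as the arm can. A call is refused whole if a number of a shift passes 41.7 or a number of a turn 7.16, either way. A call with a gripper value outside its range is refused whole. The fingers move at their own pace and stop on an object; "newtons" is the grip in N (left out, the last holds). Time passes only in rows, so rows that do not move let the fingers close. It gives the time, the measured TCP pose, the force and the opening at its end, in the units of the state.
- manip.sense(): the state, without advancing time (a new reading comes with each control period).
- manip.snapshot(name): name is "side" or "top" or "wrist"; returns the picture (400x640x3 uint8, red, green, blue); there is no depth.
- manip.calibration(name): a dict with "fx", "fy", "cx", "cy" (pixels), "k1" (the pictures are not rectified: a ray, as slopes to the right and down, at radius r is drawn at 1 + k1 r^2 times it, then the intrinsics apply), "cam_to_world" (4x4, takes a point from camera to world coordinates). Camera axes: x right, y down, z forward; pixel columns grow to the right and rows downward; lengths in m; the calibration is good to about 2 mm. A picture is of the moment at which its call begins: read the wrist's pose just before it. calibration takes no time and is no camera call; for the wrist camera it gives the pose at the moment of the call.
- manip.sign_off(): hands the job in, once; it reports no verdict.
The state is a dict: "t": time; "q": joint angles; "qd": joint speeds; "tau": joint torques, N m; "tcp_pos": TCP position; "tool_rot": TCP orientation; "force": force on the tool from outside, world axes, zero at the start; "ft_torque": the same for the moment, N m; "finger_gap": opening from 0.0 (shut) to 1.0 (fully open).
Only numpy, scipy, OpenCV 4.12 (cv2) and the standard library are available. Lean on these libraries where they do the work, as an engineer would, in place of code of your own. Each camera call takes 0.05 s, during which the arm holds its last target. There are 200 camera calls.

### The job

On the light station, push the framed sample cell square and flush into the corner between the shutter housing and the side fence, keeping the shutter shut meanwhile. Then slide the sprung shutter by its post along to half open (pointer on the long middle mark), never letting it run fully open, and finish while still holding it there with the fingers: do not let go, as the spring would shut it. Leave the cell seated and the other things on the bench undisturbed.

Things in the scene. Friction and masses are not known exactly. Their poses are not given: they have to be found in the camera images.
- stage: Light station, fixed (place and yaw vary). Grey base plate, x -105..85, y -135..135, top at z 10 mm. Origin at bench level; own x away from the robot, y left, z up. Rear: aluminium shutter housing, x 35..75, y -75..112, top z 55, flat front at x 35 with a glazed (closed) window at y 35..85. Right of it a spring barrel, y -131..-75, x 41..71, top z 47 mm.
- seat (a point): Where the cell's origin lies when home (stage frame x 15, y 60, z 10 mm); axes as the stage's. The corner: the housing front (stage x 35), met by pushing along +x, and the inner face of the low side fence at the left (stage y 100), met by pushing along +y. The fence spans x -100..35, y 100..112, top at z 35 mm.
- cell: Sample cell, loose, solid: aluminium frame with glass panes, 40 (own x) x 80 (own y) x 40 mm high, 0.2 to 0.42 kg. Origin at the centre of its underside. Starts on the base plate 27 to 50 mm short of home in stage x, 30 to 80 mm in stage y, turned up to 0.3 rad. Home: long side flush on the housing front, left end on the side fence.
- shutter (a joint): Travel of the shutter in m: 0 shut, 0.05 fully open, 0.025 half open. It opens toward the stage's -y (to the right as seen from the robot). Spring force against opening: 4 N at shut, 8 N at half, 12 N fully open (160 N/m); it springs shut when released.
- shutter_grip (a point): Point on the shutter's post, moving with it: black upright post, 14 x 14 mm, sides parallel to the stage axes, out of the housing top up to z 90 mm (35 mm above it). The point is on the post's axis at z 77 mm. Shut, the post is at stage x 60, y 60. At its foot a pointer reaches to three marks on the housing top: shut, half (the long one), fully open.
- half_mark (a point): Where the foot of the post stands at half travel: on the housing top (z 55 mm) at stage x 60, y 35 mm; the long middle mark lies just in front of it.
- retort_stand: Fixed equipment right of the light station: black base plate with a tall steel rod (over 0.5 m) that carries clamps and a round flask, at about x 0.35 to 0.6, y -0.10 to -0.28 m. Keep the arm clear of it, also when coming in from the right.
- petri: Bystander: glass dish, 60 mm across, 16 mm high, origin under its centre.
- stopper: Bystander: rubber stopper, 30 mm across, 24 mm high, origin under its centre.
- timer_box: Bystander: small white wedge-shaped timer, 35 x 62 x 52 mm, origin under its centre.
- wash: Bystander: plastic wash bottle, 61 x 106 x 188 mm, origin under its centre.
There are look-alikes about, which are no part of the job. What is shaped like the cell but red is not meant.

How it is judged:
By the outcome, as a careful person would: the job done as asked, in the order asked, and still so for the second after the job is handed in, while the arm keeps its last pose, push and grip.
It also fails if it takes over 61 s, if anything falls off the work surface, if the arm or the gripper's body presses on something with over 40 N, if the wrist force passes 120 N, or if a joint passes its speed limit or range.

## Working session

There is one attempt and no reset: what is moved stays moved. The work goes in short steps, Python scripts to look and compute and a tool call to move; the robot and the scene stay as the last step left them, time stands still between calls to the robot, and variables do not carry over. Pictures are saved under pics/ and viewed, about 8 in all and at most 12, crops included, and the job is handed in when it is done.

Besides the shell and the picture viewer there is one more tool, called after "Request:" as name(argument=value, ...) on one line, values as JSON. send_rows: Moves the arm, as the interface text tells. Its arguments: {"type":"object","properties":{"motion":{"type":"array","items":{"type":"object","properties":{"gripper":{"type":"number"},"travel":{"type":"array","items":{"type":"number"}},"rotation":{"type":"array","items":{"type":"number"}}}}},"newtons":{"type":"number"}},"required":["motion"]}

```bash
mkdir -p pics
cat > h.py <<'E'
import numpy as np,cv2
from station import manip
def snap(cam,name):
    c=manip.calibration(cam); im=manip.snapshot(cam); cv2.imwrite(f'pics/{name}.png',im[...,::-1]); np.save(f'pics/{name}.npy',np.array([c],dtype=object),allow_pickle=True); return im,c
def ray(c,u,v):
    K=np.array([[c['fx'],0,c['cx']],[0,c['fy'],c['cy']],[0,0,1]]);
    p=np.array([(u-c['cx'])/c['fx'],(v-c['cy'])/c['fy']]);q=p.copy()
    for _ in range(30): q=p/(1+c['k1']*(q@q))
    T=np.array(c['cam_to_world']);return T[:3,3],T[:3,:3]@np.array([q[0],q[1],1])
def onz(c,u,v,z):
    o,d=ray(c,u,v);return o+d*(z-o[2])/d[2]
def proj(c,P):
    T=np.array(c['cam_to_world']);p=T[:3,:3].T@(np.array(P)-T[:3,3]);q=p[:2]/p[2];q=q*(1+c['k1']*(q@q));return np.array([q[0]*c['fx']+c['cx'],q[1]*c['fy']+c['cy']])
def load(n): return np.load(f'pics/{n}.npy',allow_pickle=True)[0]
E
python3 - <<'E'
from h import *
for n in('top','side'):
    im,c=snap(n,n+'0');print(n,c['fx'],np.round(np.array(c['cam_to_world']),3).tolist())
print(manip.sense())
E
```

```text
top 392.2604154902597 [[-0.017, -0.985, 0.172, 0.296], [-1.0, 0.018, 0.004, 0.187], [-0.007, -0.172, -0.985, 1.08], [0.0, 0.0, 0.0, 1.0]]
side 470.9323591260186 [[0.989, 0.108, -0.101, 0.624], [0.147, -0.772, 0.618, -0.746], [-0.011, -0.627, -0.779, 1.234], [0.0, 0.0, 0.0, 1.0]]
{'t': 0.1, 'q': array([ 1.03748102e+00,  5.28366337e-01,  1.43382106e+00, -3.15749853e-05,
        1.18140397e+00, -1.78519958e-01]), 'qd': array([-0.00064708, -0.00053502, -0.00138694,  0.00053656, -0.00092045,
       -0.0021104 ]), 'tau': array([ 5.65660157e-04, -4.43307853e+01, -1.78588897e+01, -1.69621248e-04,
        3.85206207e-03,  2.38007357e-05]), 'tcp_pos': array([0.21677001, 0.58548966, 0.23042078]), 'tool_rot': array([ 1.76462688e-01,  9.84306823e-01, -9.41814810e-04, -3.34543101e-04]), 'force': array([-1.29054235,  0.3151132 ,  0.49403509]), 'ft_torque': array([ 0.01696547,  0.00075925, -0.0024655 ]), 'finger_gap': 1.0028468184386539}
```

View pics/top0.png

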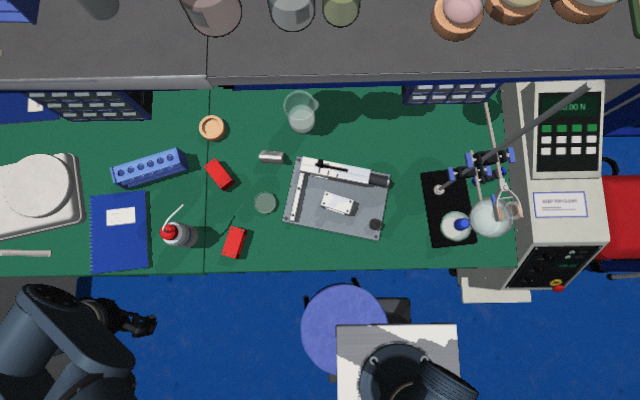

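View pics/side0.png

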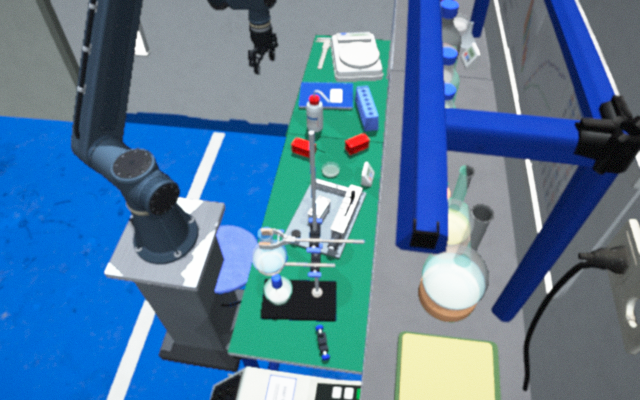

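Run:
```python
import cv2
im=cv2.imread('pics/top0.png');cv2.imwrite('pics/c1.png',cv2.resize(im[140:250,260:400],None,fx=5.5,fy=5.4,interpolation=cv2.INTER_CUBIC))
from h import *
c=load('top0')
for uv in [(298,158),(392,178),(284,223),(378,240)]: print(uv,onz(c,*uv,0.01))
print('cell',onz(c,338,203,.05))
for uv in [(271,157),(265,203),(375,225),(450,170)]: print(uv,onz(c,*uv,0.02))
```

```text
(298, 158) [0.6065185  0.25402312 0.01      ]
(392, 178) [ 0.5437349  -0.00825529  0.01      ]
(284, 223) [0.42265134 0.29369503 0.01      ]
(378, 240) [0.37170663 0.03801262 0.01      ]
cell [0.46891356 0.14581903 0.05      ]
(271, 157) [0.60791739 0.32899603 0.02      ]
(265, 203) [0.47754976 0.34481216 0.02      ]
(375, 225) [0.41168198 0.04582199 0.02      ]
(450, 170) [ 0.56113524 -0.16788942  0.02      ]
```

View pics/c1.png

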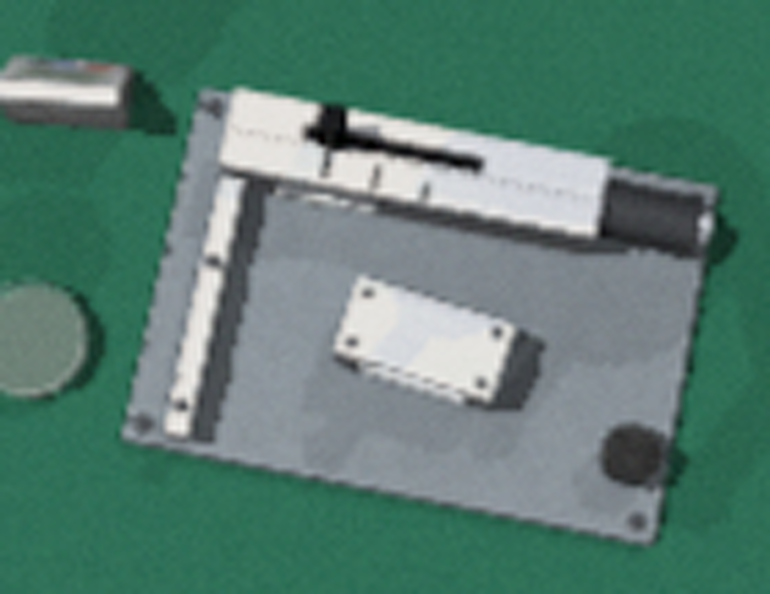

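```bash
cat >> h.py <<'E'
def fit(S,W):
    S=np.array(S)[:,:2];W=np.array(W)[:,:2];a=S-S.mean(0);b=W-W.mean(0)
    y=np.arctan2((a[:,0]*b[:,1]-a[:,1]*b[:,0]).sum(),(a*b).sum());R=np.array([[np.cos(y),-np.sin(y)],[np.sin(y),np.cos(y)]])
    t=W.mean(0)-R@S.mean(0);return y,t,np.linalg.norm(S@R.T+t-W,axis=1)
def todo(P,yaw=None):
    from scipy.spatial.transform import Rotation as Ro
    s=manip.sense();R=Ro.from_quat(s['tool_rot']).as_matrix();j=R[:,1]
    jy=np.arctan2(-j[0],j[1]);jy=(jy+np.pi/2)%np.pi-np.pi/2
    print('tcp',s['tcp_pos'].round(4),'jaw yaw deg',np.degrees(jy).round(2),'toolmm',(R.T@(np.array(P)-s['tcp_pos'])*1000).round(1), 'turn about tool z', None if yaw is None else np.degrees(-(yaw-jy)).round(2),'F',s['force'].round(1),'gap',round(s['finger_gap'],3),'t',round(s['t'],2),'z',R[:,2].round(4))
E
python3 - <<'E'
from h import *
c=load('top0')
f=lambda x,y,z:onz(c,260+x/5.5-.4,140+y/5.4-.4,z)
S=[(85,135),(85,-135),(-105,135),(-105,-135),(35,112),(-100,100),(35,-75),(75,112)]
S=np.array(S)/1000
W=[f(197,90,.01),f(717,188,.01),f(123,437,.01),f(650,545,.01),f(220,165,.055),f(189,437,.035),f(598,238,.055),f(232,90,.055)]
y,t,e=fit(S,W);print(np.degrees(y),t,e*1e3)
C=[f(360,275,.05),f(517,325,.05),f(492,402,.05),f(335,350,.05)]
print(fit(np.array([(20,40),(20,-40),(-20,-40),(-20,40)])/1000,C))
R=np.array([[np.cos(y),-np.sin(y)],[np.sin(y),np.cos(y)]])
for w in C+[np.mean(C,0)]: print('cell stage',((w[:2]-t)@R*1e3).round(1))
print('post',t+R@[.06,.06],'wash',onz(c,170,232,.19))
print('stopper',((f(633,455,.034)[:2]-t)@R*1e3).round(1))
todo([*(t+R@[-.02,.03]),.36],y)
E
```

```text
-12.447557492416857 [0.50120646 0.14630323] [2.16687662 1.26306604 2.33411402 1.71247711 0.99599941 1.30250725
 1.74964375 1.50109933]
(np.float64(-0.340255954861347), array([0.47122983, 0.14835447]), array([0.0002675 , 0.00014173, 0.0003065 , 0.00035088]))
cell stage [-5. 33.]
cell stage [-14.7 -46.5]
cell stage [-54.8 -41.8]
cell stage [-44.4  37.5]
cell stage [-29.7  -4.5]
post [0.57272884 0.1919601 ] wash [0.3853598 0.5351321 0.19     ]
stopper [ -64.8 -114.6]
tcp [0.2168 0.5855 0.2304] jaw yaw deg -20.33 toolmm [-395.3 -286.3 -129.1] turn about tool z -7.88 F [-1.3  0.3  0.5] gap 1.003 t 0.1 z [-0.001  -0.0017 -1.    ]
```

Request:
send_rows(motion=[{"gripper": 85,"travel": [0,0,-33]},{"gripper": 85,"travel": [0,0,-33]},{"gripper": 85,"travel": [0,0,-33]},{"gripper": 85,"travel": [0,0,-30]},{"gripper": 85,"travel": [-28,-20,0]},{"gripper": 85,"travel": [-28,-20,0]},{"gripper": 85,"travel": [-28,-20,0]},{"gripper": 85,"travel": [-28,-20,0]},{"gripper": 85,"travel": [-28,-20,0]},{"gripper": 85,"travel": [-28,-20,0]},{"gripper": 85,"travel": [-28,-20,0]},{"gripper": 85,"travel": [-28,-20,0]}])

```text
validation failed for argument at $.mo...
```

Request:
send_rows(motion=[{"gripper": 85,"travel": [-28,-20,0]},{"gripper": 85,"travel": [-28,-20,0]},{"gripper": 85,"travel": [-28,-20,0]},{"gripper": 85,"travel": [-28,-20,0]},{"gripper": 85,"travel": [-28,-20,0]},{"gripper": 85,"travel": [-28,-20,0]},{"gripper": 85,"rotation": [0,0,-4]},{"gripper": 85,"rotation": [0,0,-3.9]},{"gripper": 85},{"gripper": 85}])

```text
validation failed for argument at $.mo...
```

Run:
```python
from h import *
im,c=snap('wrist','w1');print(np.round(np.array(c['cam_to_world']),3).tolist(),c['fx'])
todo([.4712,.1484,.3],-.2173)
```

```text
[[0.348, 0.895, 0.28, 0.145], [0.937, -0.332, -0.105, 0.612], [-0.001, 0.299, -0.954, 0.372], [0.0, 0.0, 0.0, 1.0]] 303.9621673293895
tcp [0.2168 0.5856 0.2305] jaw yaw deg -20.33 toolmm [-390.4 -321.7  -69. ] turn about tool z -7.88 F [ 0.5 -0.4 -0. ] gap 1.0 t 0.15 z [-8.0e-04 -1.5e-03 -1.0e+00]
```

View pics/w1.png

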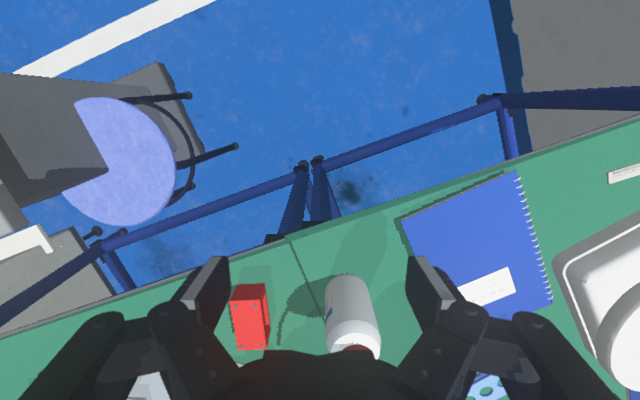

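Request:
send_rows(motion=[{"gripper": 85,"travel": [0,0,-33],"rotation": [0,0,0]},{"gripper": 85,"travel": [0,0,-33],"rotation": [0,0,0]},{"gripper": 85,"travel": [0,0,-33],"rotation": [0,0,0]},{"gripper": 85,"travel": [0,0,-30],"rotation": [0,0,0]},{"gripper": 85,"travel": [-28,-20,0],"rotation": [0,0,0]},{"gripper": 85,"travel": [-28,-20,0],"rotation": [0,0,0]},{"gripper": 85,"travel": [-28,-20,0],"rotation": [0,0,0]},{"gripper": 85,"travel": [-28,-20,0],"rotation": [0,0,0]},{"gripper": 85,"travel": [-28,-20,0],"rotation": [0,0,0]},{"gripper": 85,"travel": [-28,-20,0],"rotation": [0,0,0]},{"gripper": 85,"travel": [-28,-20,0],"rotation": [0,0,0]},{"gripper": 85,"travel": [-28,-20,0],"rotation": [0,0,0]}])

```text
t: 1.15
tcp_pos: [0.3719, 0.3566, 0.3601]
tool_rot: [0.176, 0.984, -0.0, -0.0]
force: [1.2, -0.5, -0.2]
finger_gap: 0.994
```

Request:
send_rows(motion=[{"gripper": 85,"travel": [-28,-20,0],"rotation": [0,0,0]},{"gripper": 85,"travel": [-28,-20,0],"rotation": [0,0,0]},{"gripper": 85,"travel": [-28,-20,0],"rotation": [0,0,0]},{"gripper": 85,"travel": [-10,-20,0],"rotation": [0,0,0]},{"gripper": 85,"travel": [0,-20,0],"rotation": [0,0,0]},{"gripper": 85,"travel": [0,-20,0],"rotation": [0,0,0]},{"gripper": 85,"travel": [0,0,0],"rotation": [0,0,-4]},{"gripper": 85,"travel": [0,0,0],"rotation": [0,0,-3.9]},{"gripper": 85,"travel": [0,0,0],"rotation": [0,0,0]},{"gripper": 85,"travel": [0,0,0],"rotation": [0,0,0]}])

```text
t: 1.98
tcp_pos: [0.4179, 0.2129, 0.3602]
tool_rot: [0.109, 0.994, -0.0, -0.0]
force: [0.5, -1.0, 0.4]
finger_gap: 0.998
```

Run:
```python
from h import *
im,c=snap('wrist','w2');print(np.round(np.array(c['cam_to_world']),3).tolist(),c['fx'])
todo([.4712,.1484,.3],-.2173)
```

```text
[[0.218, 0.931, 0.293, 0.343], [0.976, -0.208, -0.064, 0.229], [0.001, 0.299, -0.954, 0.502], [0.0, 0.0, 0.0, 1.0]] 303.9621673293895
tcp [0.4179 0.2131 0.3602] jaw yaw deg -12.51 toolmm [-66.1 -51.6  60.2] turn about tool z -0.06 F [-0.2 -0.4  0.3] gap 0.996 t 2.03 z [-3.e-04 -1.e-04 -1.e+00]
```

View pics/w2.png

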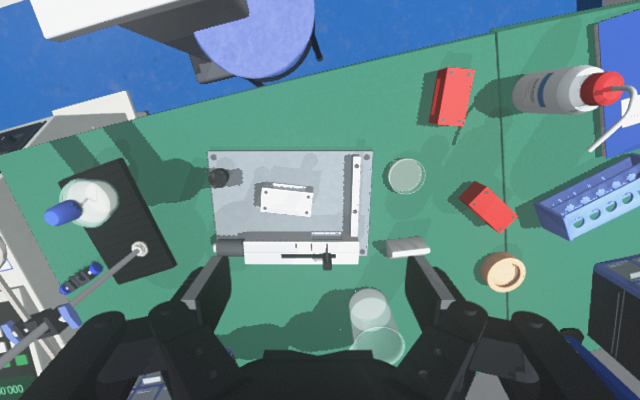

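The cell is the silver-framed block on the plate, at about (287,198) here. The red blocks at (453,97) and (488,207) are look-alikes, and the black disc at (219,177) is the stopper. I'll come down behind the cell with the fingers apart and push along stage +x.

Request:
send_rows(motion=[{"gripper": 50,"travel": [-8,-26,0],"rotation": [0,0,0]},{"gripper": 50,"travel": [-8,-26,0],"rotation": [0,0,0]},{"gripper": 50,"travel": [0,0,38],"rotation": [0,0,0]},{"gripper": 50,"travel": [0,0,38],"rotation": [0,0,0]},{"gripper": 50,"travel": [0,0,38],"rotation": [0,0,0]},{"gripper": 50,"travel": [0,0,38],"rotation": [0,0,0]},{"gripper": 50,"travel": [0,0,38],"rotation": [0,0,0]},{"gripper": 50,"travel": [0,0,38],"rotation": [0,0,0]},{"gripper": 50,"travel": [0,0,38],"rotation": [0,0,0]},{"gripper": 50,"travel": [0,0,38],"rotation": [0,0,0]},{"gripper": 50,"travel": [0,0,20],"rotation": [0,0,0]},{"gripper": 50,"travel": [0,0,15],"rotation": [0,0,0]}])

```text
t: 3.03
tcp_pos: [0.4214, 0.1589, 0.0186]
tool_rot: [0.109, 0.994, -0.0, -0.002]
force: [0.5, -0.3, 0.4]
finger_gap: 0.581
```

Run:
```python
from h import *
im,c=snap('wrist','w3')
todo([.4221,.1592,.018],-.2173)
```

```text
tcp [0.4209 0.1588 0.0173] jaw yaw deg -12.48 toolmm [-1.1  0.7 -0.7] turn about tool z -0.03 F [-0.1 -0.3 -1.9] gap 0.584 t 3.08 z [-6.2e-03 -7.0e-04 -1.0e+00]
```

View pics/w3.png

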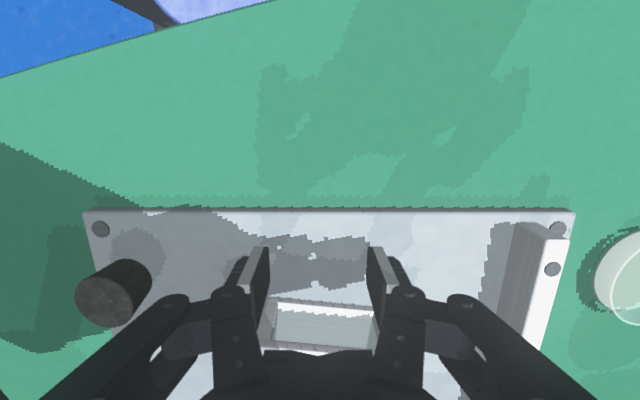

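Fingertips at (258,255) and (375,255) straddle the middle of the cell's near face (cell from about (265,300)), and the stopper at (112,290) is well clear. Now the +x push.

Request:
send_rows(motion=[{"gripper": 50,"travel": [-5,0,0],"rotation": [0,0,0]},{"gripper": 50,"travel": [-5,0,0],"rotation": [0,0,0]},{"gripper": 50,"travel": [-5,0,0],"rotation": [0,0,0]},{"gripper": 50,"travel": [-5,0,0],"rotation": [0,0,0]},{"gripper": 50,"travel": [-5,0,0],"rotation": [0,0,0]},{"gripper": 50,"travel": [-5,0,0],"rotation": [0,0,0]},{"gripper": 50,"travel": [-5,0,0],"rotation": [0,0,0]},{"gripper": 50,"travel": [-5,0,0],"rotation": [0,0,0]},{"gripper": 50,"travel": [-5,0,0],"rotation": [0,0,0]},{"gripper": 50,"travel": [-5,0,0],"rotation": [0,0,0]}])

```text
t: 3.92
tcp_pos: [0.4715, 0.1479, 0.0214]
tool_rot: [0.108, 0.994, -0.0, -0.0]
force: [-2.5, 1.0, 2.8]
finger_gap: 0.584
```

Request:
send_rows(motion=[{"gripper": 50,"travel": [-3,0,0],"rotation": [0,0,0]},{"gripper": 50,"travel": [-3,0,0],"rotation": [0,0,0]},{"gripper": 50,"travel": [-2,0,0],"rotation": [0,0,0]}])

```text
t: 4.17
tcp_pos: [0.4794, 0.1462, 0.0212]
tool_rot: [0.108, 0.994, -0.0, -0.0]
force: [-3.4, -0.1, 2.6]
finger_gap: 0.588
```

Run:
```python
from h import *
t=np.array([.5012,.1463]);y=-.2173;R=np.array([[np.cos(y),-np.sin(y)],[np.sin(y),np.cos(y)]])
todo([.5,.15,.02],y);s=manip.sense();print('stage',((s['tcp_pos'][:2]-t)@R*1e3).round(1),(s['force'][:2]@R).round(1),s['ft_torque'].round(2))
```

```text
tcp [0.4794 0.1462 0.0212] jaw yaw deg -12.43 toolmm [-19.4   8.1   1.2] turn about tool z 0.02 F [-3.4 -0.1  2.6] gap 0.588 t 4.17 z [-2.e-04 -0.e+00 -1.e+00]
stage [-21.3  -4.8] [-3.3 -0.8] [ 0.17  0.47 -0.  ]
```

Request:
send_rows(motion=[{"gripper": 50,"travel": [-2,0,0],"rotation": [0,0,0]},{"gripper": 50,"travel": [-2,0,0],"rotation": [0,0,0]},{"gripper": 50,"travel": [-1,0,0],"rotation": [0,0,0]}])

```text
t: 4.42
tcp_pos: [0.4846, 0.1452, 0.0212]
tool_rot: [0.108, 0.994, 0.0, 0.0]
force: [-1.6, 0.8, 0.1]
finger_gap: 0.589
```

Request:
send_rows(motion=[{"gripper": 50,"travel": [-1,0,0],"rotation": [0,0,0]},{"gripper": 50,"travel": [-1,0,0],"rotation": [0,0,0]}])

```text
t: 4.58
tcp_pos: [0.4855, 0.145, 0.0213]
tool_rot: [0.108, 0.994, 0.0, -0.001]
force: [-4.5, 2.9, 3.4]
finger_gap: 0.584
```

Request:
send_rows(motion=[{"gripper": 50,"travel": [-1,0,0],"rotation": [0,0,0]},{"gripper": 50,"travel": [-1,0,0],"rotation": [0,0,0]},{"gripper": 50,"travel": [0,0,0],"rotation": [0,0,0]}])

```text
t: 4.83
tcp_pos: [0.4854, 0.1449, 0.0212]
tool_rot: [0.108, 0.994, -0.0, -0.002]
force: [-5.5, 3.0, 4.2]
finger_gap: 0.585
```

Run:
```python
from h import *
t=np.array([.5012,.1463]);y=-.2173;R=np.array([[np.cos(y),-np.sin(y)],[np.sin(y),np.cos(y)]])
s=manip.sense();print('stage',((s['tcp_pos'][:2]-t)@R*1e3).round(1),(s['force'][:2]@R).round(1),s['ft_torque'].round(2))
im,c=snap('top','t2');a=cv2.resize(im[140:250,260:400],None,fx=5.5,fy=5.4,interpolation=cv2.INTER_CUBIC);cv2.imwrite('pics/c2.png',a[...,::-1])
```

```text
stage [-15.1  -4.8] [-6.   1.8] [0.58 0.83 0.02]
```

View pics/c2.png

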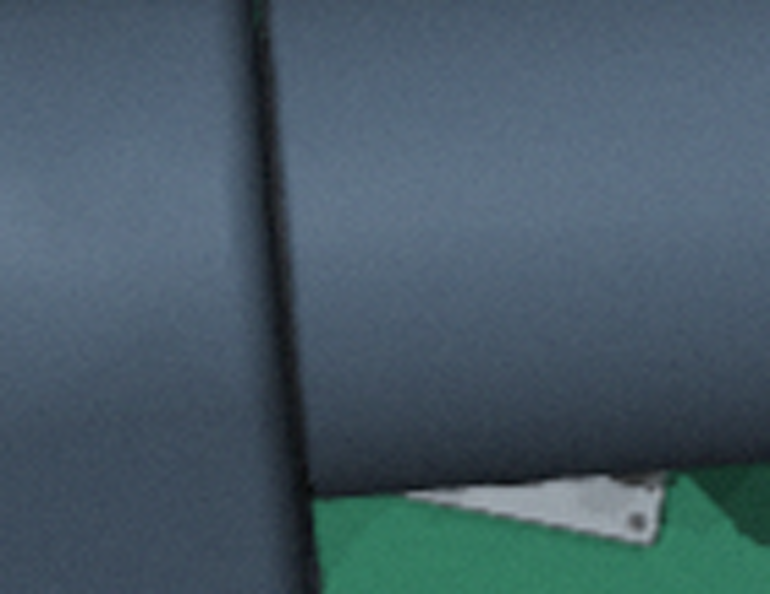

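Request:
send_rows(motion=[{"gripper": 50,"travel": [12,0,0],"rotation": [0,0,0]},{"gripper": 50,"travel": [0,0,-33],"rotation": [0,0,0]},{"gripper": 0,"travel": [0,0,-32],"rotation": [0,0,0]},{"gripper": 0,"travel": [0,-25,0],"rotation": [0,0,0]},{"gripper": 0,"travel": [0,-25,0],"rotation": [0,0,0]},{"gripper": 0,"travel": [0,-23,0],"rotation": [0,0,0]},{"gripper": 0,"travel": [-20,0,0],"rotation": [0,0,0]},{"gripper": 0,"travel": [-21,0,0],"rotation": [0,0,0]},{"gripper": 0,"travel": [0,0,0],"rotation": [0,0,0]},{"gripper": 0,"travel": [0,0,20],"rotation": [0,0,0]},{"gripper": 0,"travel": [0,0,20],"rotation": [0,0,0]},{"gripper": 0,"travel": [0,0,18],"rotation": [0,0,0]}])

```text
t: 5.88
tcp_pos: [0.5017, 0.0667, 0.0279]
tool_rot: [0.108, 0.994, -0.0, 0.002]
force: [-0.8, -0.3, 0.1]
finger_gap: -0.002
```

Request:
send_rows(motion=[{"gripper": 0,"travel": [0,0,0],"rotation": [0,0,0]},{"gripper": 0,"travel": [0,3,0],"rotation": [0,0,0]}])

```text
t: 6.05
tcp_pos: [0.5009, 0.0696, 0.0278]
tool_rot: [0.108, 0.994, -0.0, -0.001]
force: [0.5, -1.2, 0.9]
finger_gap: 0.003
```

```bash
cat >> h.py <<'E'
def st():
    t=np.array([.5012,.1463]);y=-.2173;R=np.array([[np.cos(y),-np.sin(y)],[np.sin(y),np.cos(y)]])
    s=manip.sense();print('t',round(s['t'],2),'stage',((s['tcp_pos'][:2]-t)@R*1e3).round(1),s['tcp_pos'][2].round(4),'F',(s['force'][:2]@R).round(1),s['force'][2].round(1),s['ft_torque'].round(2),'gap',round(s['finger_gap'],3))
E
python3 - <<'E'
from h import *
st();snap('wrist','w4')
E
```

```text
t 6.05 stage [ 16.2 -75. ] 0.0278 F [ 0.8 -1.1] 0.9 [-0.01  0.03  0.03] gap 0.003
```

View pics/w4.png

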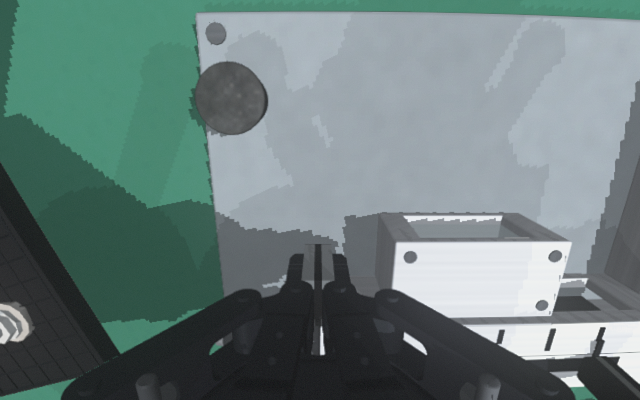

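The cell now sits parallel to the housing (its top spans (397..571, 241..318)). The closed fingers at (320,265) are to its right with a gap, and the shutter pointer is on the shut mark. Now the +y push.

Request:
send_rows(motion=[{"gripper": 0,"travel": [0,5,0],"rotation": [0,0,0]},{"gripper": 0,"travel": [0,5,0],"rotation": [0,0,0]},{"gripper": 0,"travel": [0,5,0],"rotation": [0,0,0]},{"gripper": 0,"travel": [0,5,0],"rotation": [0,0,0]},{"gripper": 0,"travel": [0,5,0],"rotation": [0,0,0]},{"gripper": 0,"travel": [0,5,0],"rotation": [0,0,0]},{"gripper": 0,"travel": [0,5,0],"rotation": [0,0,0]},{"gripper": 0,"travel": [0,5,0],"rotation": [0,0,0]}])

```text
t: 6.77
tcp_pos: [0.5098, 0.1091, 0.0285]
tool_rot: [0.108, 0.994, -0.0, 0.0]
force: [-0.7, -4.2, 3.1]
finger_gap: -0.001
```

Request:
send_rows(motion=[{"gripper": 0,"travel": [0,5,0],"rotation": [0,0,0]},{"gripper": 0,"travel": [0,5,0],"rotation": [0,0,0]},{"gripper": 0,"travel": [0,5,0],"rotation": [0,0,0]},{"gripper": 0,"travel": [0,5,0],"rotation": [0,0,0]},{"gripper": 0,"travel": [0,5,0],"rotation": [0,0,0]},{"gripper": 0,"travel": [0,5,0],"rotation": [0,0,0]}])

```text
t: 7.27
tcp_pos: [0.5162, 0.1386, 0.0283]
tool_rot: [0.108, 0.994, -0.0, -0.0]
force: [-0.2, -4.1, 2.9]
finger_gap: -0.002
```

Request:
send_rows(motion=[{"gripper": 0,"travel": [0,2,0],"rotation": [0,0,0]},{"gripper": 0,"travel": [0,2,0],"rotation": [0,0,0]}])

```text
t: 7.43
tcp_pos: [0.5171, 0.1424, 0.0283]
tool_rot: [0.108, 0.994, -0.0, -0.0]
force: [-1.7, -3.9, 3.1]
finger_gap: 0.002
```

Run:
```python
from h import *
st()
```

```text
t 7.43 stage [16.3 -0.4] 0.0283 F [-0.8 -4.2] 3.1 [-0.5   0.09 -0.  ] gap 0.002
```

Request:
send_rows(motion=[{"gripper": 0,"travel": [0,2,0],"rotation": [0,0,0]},{"gripper": 0,"travel": [0,2,0],"rotation": [0,0,0]}])

```text
t: 7.6
tcp_pos: [0.5178, 0.146, 0.0283]
tool_rot: [0.108, 0.994, -0.0, -0.0]
force: [-0.5, -3.0, 2.2]
finger_gap: 0.002
```

Request:
send_rows(motion=[{"gripper": 0,"travel": [0,1.5,0],"rotation": [0,0,0]},{"gripper": 0,"travel": [0,1.5,0],"rotation": [0,0,0]}])

```text
t: 7.77
tcp_pos: [0.5185, 0.149, 0.0283]
tool_rot: [0.108, 0.994, -0.0, -0.0]
force: [-0.5, -3.0, 1.4]
finger_gap: -0.003
```

Request:
send_rows(motion=[{"gripper": 0,"travel": [0,1,0],"rotation": [0,0,0]},{"gripper": 0,"travel": [0,1,0],"rotation": [0,0,0]}])

```text
t: 7.93
tcp_pos: [0.5186, 0.1503, 0.0283]
tool_rot: [0.108, 0.994, -0.001, -0.0]
force: [-1.2, -9.9, 3.3]
finger_gap: -0.0
```

Request:
send_rows(motion=[{"gripper": 0,"travel": [0,1,0],"rotation": [0,0,0]},{"gripper": 0,"travel": [0,0,0],"rotation": [0,0,0]}])

```text
t: 8.1
tcp_pos: [0.5184, 0.1503, 0.0283]
tool_rot: [0.108, 0.994, -0.001, -0.001]
force: [-2.4, -9.3, 4.3]
finger_gap: -0.0
```

Run:
```python
from h import *
st();snap('wrist','w5')
```

```text
t 8.1 stage [15.9  7.7] 0.0283 F [-0.3 -9.6] 4.3 [-1.46  0.26 -0.03] gap -0.0
```

View pics/w5.png

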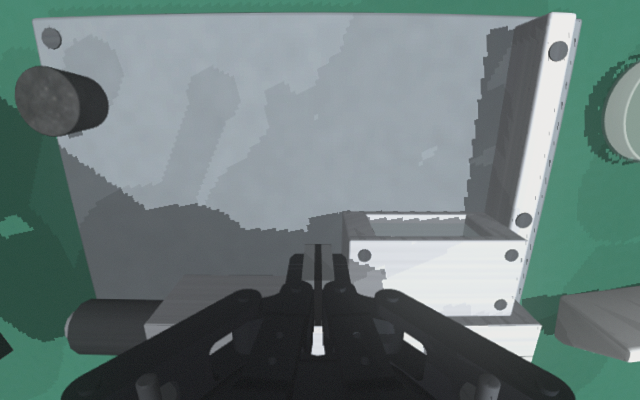

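Request:
send_rows(motion=[{"gripper": 0,"travel": [0,-6,0],"rotation": [0,0,0]},{"gripper": 0,"travel": [0,0,-30],"rotation": [0,0,0]},{"gripper": 0,"travel": [0,0,-30],"rotation": [0,0,0]},{"gripper": 40,"travel": [25,0,0],"rotation": [0,0,0]},{"gripper": 40,"travel": [25,0,0],"rotation": [0,0,0]},{"gripper": 40,"travel": [0,26,0],"rotation": [0,0,0]},{"gripper": 40,"travel": [0,26,0],"rotation": [0,0,0]},{"gripper": 40,"travel": [0,0,0],"rotation": [0,0,0]},{"gripper": 40,"travel": [0,0,22],"rotation": [0,0,0]},{"gripper": 40,"travel": [0,0,22],"rotation": [0,0,0]},{"gripper": 40,"travel": [0,0,22],"rotation": [0,0,0]},{"gripper": 40,"travel": [0,0,0],"rotation": [0,0,0]}])

```text
t: 9.15
tcp_pos: [0.4779, 0.2071, 0.019]
tool_rot: [0.109, 0.994, -0.001, -0.003]
force: [-0.4, -0.0, -0.5]
finger_gap: 0.468
```

Request:
send_rows(motion=[{"gripper": 40,"travel": [-4,0,0],"rotation": [0,0,0]},{"gripper": 40,"travel": [-4,0,0],"rotation": [0,0,0]},{"gripper": 40,"travel": [-4,0,0],"rotation": [0,0,0]},{"gripper": 40,"travel": [-3,0,0],"rotation": [0,0,0]},{"gripper": 40,"travel": [-2,0,0],"rotation": [0,0,0]}])

```text
t: 9.57
tcp_pos: [0.4978, 0.2038, 0.0234]
tool_rot: [0.109, 0.994, 0.0, 0.001]
force: [-2.5, 1.9, 1.6]
finger_gap: 0.469
```

Request:
send_rows(motion=[{"gripper": 40,"travel": [-1.5,0,0],"rotation": [0,0,0]},{"gripper": 40,"travel": [-1.5,0,0],"rotation": [0,0,0]}])

```text
t: 9.73
tcp_pos: [0.4985, 0.2032, 0.0227]
tool_rot: [0.108, 0.994, -0.0, -0.001]
force: [-6.2, 2.2, 3.5]
finger_gap: 0.468
```

Run:
```python
from h import *
st()
```

```text
t 9.73 stage [-14.9  55. ] 0.0227 F [-6.5  0.9] 3.5 [0.34 0.65 0.05] gap 0.468
```

Request:
send_rows(motion=[{"gripper": 40,"travel": [-2,0,0],"rotation": [0,0,0]},{"gripper": 40,"travel": [-1,0,0],"rotation": [0,0,0]},{"gripper": 40,"travel": [0,0,0],"rotation": [0,0,0]}])

```text
t: 9.98
tcp_pos: [0.4982, 0.2029, 0.0223]
tool_rot: [0.108, 0.994, -0.001, -0.004]
force: [-8.1, 4.2, 6.3]
finger_gap: 0.468
```

Request:
send_rows(motion=[{"gripper": 40,"travel": [10,0,0],"rotation": [0,0,0]},{"gripper": 40,"travel": [10,0,0],"rotation": [0,0,0]},{"gripper": 40,"travel": [0,0,-40],"rotation": [0,0,0]},{"gripper": 50,"travel": [0,0,-40],"rotation": [0,0,0]},{"gripper": 50,"travel": [0,0,-40],"rotation": [0,0,0]},{"gripper": 50,"travel": [30,0,-20],"rotation": [0,0,0]},{"gripper": 50,"travel": [30,0,-20],"rotation": [0,0,0]},{"gripper": 50,"travel": [0,0,0],"rotation": [0,0,0]},{"gripper": 50,"travel": [0,0,0],"rotation": [0,0,0]}])

```text
t: 10.73
tcp_pos: [0.4236, 0.2202, 0.1836]
tool_rot: [0.107, 0.994, 0.0, 0.001]
force: [0.2, -0.1, 1.0]
finger_gap: 0.588
```

Run:
```python
from h import *
st();im,c=snap('wrist','w6');todo([.5,.2,.1],-.2173)
cv2.imwrite('pics/c6.png',cv2.resize(im[180:340,150:510],None,fx=2.2,fy=2.2,interpolation=cv2.INTER_CUBIC)[...,::-1])
```

```text
t 10.73 stage [-91.7  55.4] 0.1836 F [ 0.2 -0.1] 1.0 [0.01 0.02 0.05] gap 0.588
tcp [0.4247 0.22   0.1829] jaw yaw deg -12.37 toolmm [-77.6  -3.5  83.1] turn about tool z 0.08 F [-0.1  0.3 -0.4] gap 0.585 t 10.78 z [ 2.7e-03  3.0e-04 -1.0e+00]
```

View pics/c6.png

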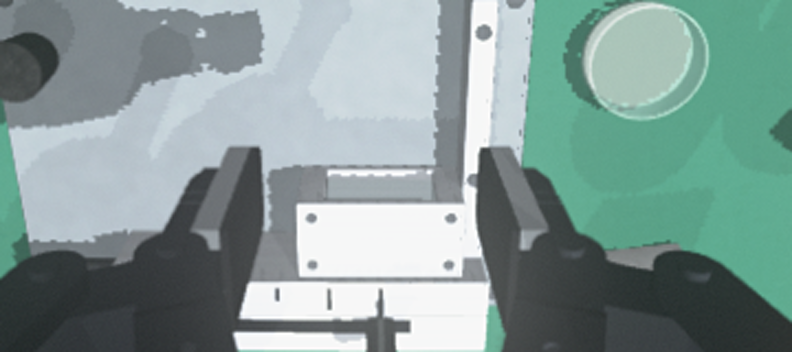

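Run:
```python
from h import *
c=load('w6');t=np.array([.5012,.1463]);y=-.2173;R=np.array([[np.cos(y),-np.sin(y)],[np.sin(y),np.cos(y)]])
def g(n,x,v,z): print(n,((onz(c,150+x/2.2-.3,180+v/2.2-.3,z)[:2]-t)@R*1e3).round(1))
for p in [(297,203),(459,204),(463,277),(301,278)]: g('cell',*p,.05)
g('fence in',471,20,.035);g('fence in',466,150,.035);g('fence out',500,20,.035)
g('house front L',487,283,.055);g('house front R',245,281,.055)
```

```text
cell [-5.  21.9]
cell [-4.4 97.7]
cell [ 36.1 101.4]
cell [36.6 22.4]
fence in [-89.5 101.4]
fence in [-24.9 102.1]
fence out [-89.5 114.5]
house front L [ 35.9 112.3]
house front R [34.7 -3.9]
```

The crop shows the cell square in the corner. Its front edge measures x≈36 against the housing at 35–36, and its left end y≈98–101 against the fence at 101–102. The pointer is on the shut mark. Next I grip the post.

Request:
send_rows(motion=[{"gripper": 50,"travel": [-38,2,0],"rotation": [0,0,0]},{"gripper": 50,"travel": [-38,2,0],"rotation": [0,0,0]},{"gripper": 50,"travel": [-38,2,0],"rotation": [0,0,0]},{"gripper": 50,"travel": [-38,0,0],"rotation": [0,0,0]},{"gripper": 50,"travel": [0,0,0],"rotation": [0,0,0]},{"gripper": 50,"travel": [0,0,30],"rotation": [0,0,0]},{"gripper": 50,"travel": [0,0,30],"rotation": [0,0,0]},{"gripper": 50,"travel": [0,0,0],"rotation": [0,0,0]}])

```text
t: 11.45
tcp_pos: [0.5708, 0.1915, 0.1155]
tool_rot: [0.109, 0.994, -0.002, -0.006]
force: [-1.0, 0.8, -1.0]
finger_gap: 0.585
```

Run:
```python
from h import *
st();im,c=snap('wrist','w7')
cv2.imwrite('pics/c7.png',cv2.resize(im[200:400,200:440],None,fx=3,fy=3,interpolation=cv2.INTER_CUBIC)[...,::-1])
```

```text
t 11.45 stage [58.2 59.1] 0.1155 F [-1.2  0.5] -1.0 [-0.03  0.07 -0.04] gap 0.585
```

View pics/c7.png

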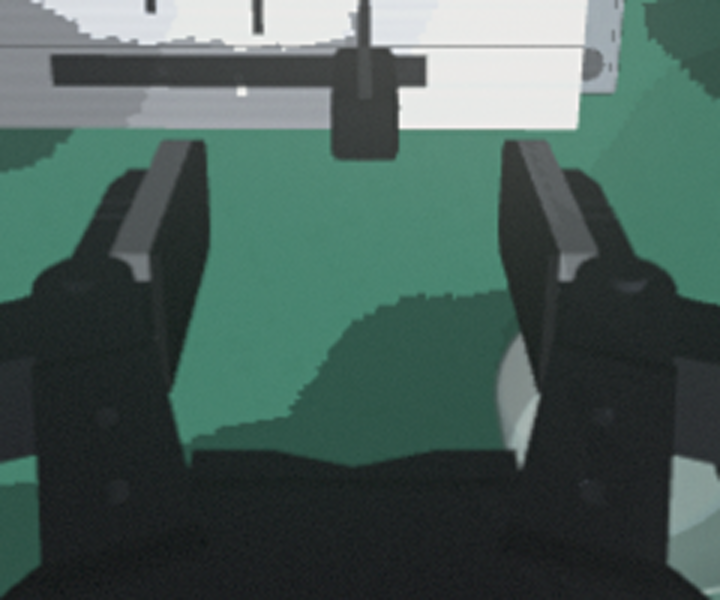

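The post at (364,100) is between the fingers, about 1–2 mm off centre. Descending and closing.

Request:
send_rows(motion=[{"gripper": 50,"travel": [-2,1.5,20],"rotation": [0,0,0]},{"gripper": 50,"travel": [0,0,20],"rotation": [0,0,0]},{"gripper": 50,"travel": [0,0,12],"rotation": [0,0,0]},{"gripper": 50,"travel": [0,0,0],"rotation": [0,0,0]},{"gripper": 50,"travel": [0,0,0],"rotation": [0,0,0]}])

```text
t: 11.92
tcp_pos: [0.5768, 0.1939, 0.0706]
tool_rot: [0.108, 0.994, -0.0, -0.0]
force: [-0.4, -0.2, -0.3]
finger_gap: 0.585
```

Request:
send_rows(motion=[{"gripper": 0,"travel": [0,0,0],"rotation": [0,0,0]},{"gripper": 0,"travel": [0,0,0],"rotation": [0,0,0]},{"gripper": 0,"travel": [0,0,0],"rotation": [0,0,0]},{"gripper": 0,"travel": [0,0,0],"rotation": [0,0,0]},{"gripper": 0,"travel": [0,0,0],"rotation": [0,0,0]},{"gripper": 0,"travel": [0,0,0],"rotation": [0,0,0]}], newtons=60)

```text
t: 12.42
tcp_pos: [0.5771, 0.1924, 0.072]
tool_rot: [0.108, 0.994, -0.001, 0.001]
force: [-1.8, -6.3, 4.6]
finger_gap: 0.146
```

Run:
```python
from h import *
st()
```

```text
t 12.42 stage [64.2 61.3] 0.072 F [-0.4 -6.5] 4.6 [-0.84  0.18  0.06] gap 0.146
```

Only 18 mm of the fingers overlap the post, so I'll reopen and grip about 9 mm lower.

Request:
send_rows(motion=[{"gripper": 40,"travel": [0,0,0],"rotation": [0,0,0]},{"gripper": 40,"travel": [0,0,0],"rotation": [0,0,0]},{"gripper": 40,"travel": [0,0,0],"rotation": [0,0,0]},{"gripper": 40,"travel": [3,0,4],"rotation": [0,0,0]},{"gripper": 40,"travel": [0,0,4],"rotation": [0,0,0]},{"gripper": 40,"travel": [0,0,0],"rotation": [0,0,0]},{"gripper": 40,"travel": [0,0,0],"rotation": [0,0,0]}])

```text
t: 13.0
tcp_pos: [0.5732, 0.1947, 0.0617]
tool_rot: [0.108, 0.994, -0.0, -0.001]
force: [-0.3, -0.8, -0.2]
finger_gap: 0.471
```

Request:
send_rows(motion=[{"gripper": 0,"travel": [0,0,0],"rotation": [0,0,0]},{"gripper": 0,"travel": [0,0,0],"rotation": [0,0,0]},{"gripper": 0,"travel": [0,0,0],"rotation": [0,0,0]},{"gripper": 0,"travel": [0,0,0],"rotation": [0,0,0]},{"gripper": 0,"travel": [0,0,0],"rotation": [0,0,0]},{"gripper": 0,"travel": [0,0,0],"rotation": [0,0,0]}], newtons=60)

```text
t: 13.5
tcp_pos: [0.5734, 0.1931, 0.0625]
tool_rot: [0.108, 0.994, -0.001, -0.0]
force: [-0.8, -5.5, 1.7]
finger_gap: 0.151
```

Run:
```python
from h import *
st()
```

```text
t 13.5 stage [60.4 61.3] 0.0625 F [ 0.4 -5.5] 1.7 [-0.71  0.14  0.01] gap 0.151
```

Request:
send_rows(motion=[{"gripper": 0,"travel": [0,-3,0],"rotation": [0,0,0]},{"gripper": 0,"travel": [0,-3,0],"rotation": [0,0,0]},{"gripper": 0,"travel": [0,-3,0],"rotation": [0,0,0]},{"gripper": 0,"travel": [0,-3,0],"rotation": [0,0,0]},{"gripper": 0,"travel": [0,-3,0],"rotation": [0,0,0]},{"gripper": 0,"travel": [0,-3,0],"rotation": [0,0,0]},{"gripper": 0,"travel": [0,-3,0],"rotation": [0,0,0]},{"gripper": 0,"travel": [0,-2,0],"rotation": [0,0,0]},{"gripper": 0,"travel": [0,0,0],"rotation": [0,0,0]}])

```text
t: 14.25
tcp_pos: [0.5691, 0.1736, 0.0625]
tool_rot: [0.109, 0.994, 0.001, 0.001]
force: [0.4, 5.8, 0.7]
finger_gap: 0.153
```

Run:
```python
from h import *
st()
```

```text
t 14.25 stage [60.4 41.3] 0.0625 F [-0.9  5.7] 0.7 [ 1.09  0.01 -0.02] gap 0.153
```

Request:
send_rows(motion=[{"gripper": 0,"travel": [0,-2,0],"rotation": [0,0,0]},{"gripper": 0,"travel": [0,-2,0],"rotation": [0,0,0]},{"gripper": 0,"travel": [0,-1.3,0],"rotation": [0,0,0]},{"gripper": 0,"travel": [0,0,0],"rotation": [0,0,0]},{"gripper": 0,"travel": [0,0,0],"rotation": [0,0,0]}])

```text
t: 14.67
tcp_pos: [0.5681, 0.1689, 0.0625]
tool_rot: [0.109, 0.994, 0.002, 0.001]
force: [0.1, 7.7, -0.1]
finger_gap: 0.15
```

Run:
```python
from h import *
st();im,c=snap('wrist','w8')
cv2.imwrite('pics/c8.png',cv2.resize(im[180:360,200:500],None,fx=2.6,fy=2.6,interpolation=cv2.INTER_CUBIC)[...,::-1]);st()
```

```text
t 14.67 stage [60.4 36.5] 0.0625 F [-1.6  7.5] -0.1 [1.27 0.01 0.06] gap 0.15
t 14.72 stage [60.4 36.5] 0.0625 F [-1.7  7.1] -0.0 [ 1.26 -0.07  0.04] gap 0.148
```

View pics/c8.png

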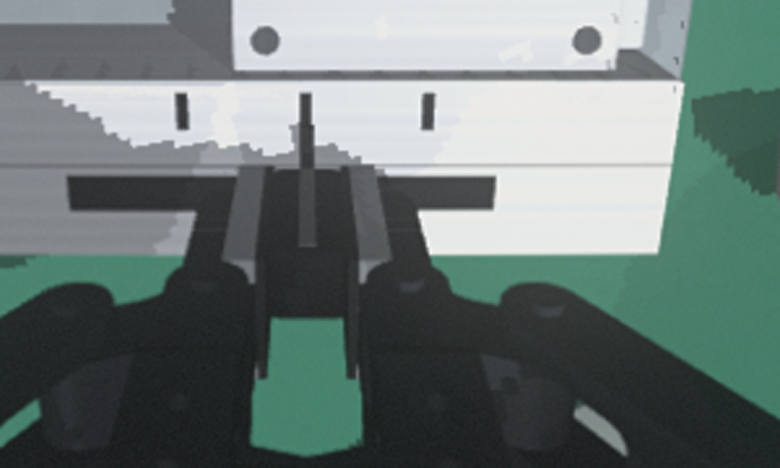

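The pointer (306,140) lines up with the long middle mark (306,95), and the end marks at (181,110) and (428,110) are evenly spaced either side. The cell is still square in the corner. Handing in with the grip held.

Run:
```python
from h import *
print(manip.sign_off());st()
```

```text
the job is handed in; nothing more can be done
None
the job is handed in; nothing more can be done
```

The sample cell is seated in the corner, and the shutter was handed in half open, still gripped by the post, at about 15 s of the 61 s allowed.

- **Cell:** I pushed it along +x onto the housing, along +y to the side fence, and along +x again. Both +x pushes stopped at the same place (tool at stage x −15 mm). In the wrist image its front edge was within about 1 mm of the housing, and its left end read y 98–101 mm against the fence at 101–102. That spread is about the limit of what the image can resolve.
- **Shutter:** The pointer was on the shut mark in the pictures taken during the pushing. I then gripped the post at 60 N and slid it about 24.8 mm. The last image shows the pointer on the long middle mark. The measured spring force was 7.1–7.7 N, against 8 N expected at half travel.
- **First grip too high:** My first grip overlapped the post by only about 18 mm, so I reopened with the shutter still shut and gripped about 9 mm lower.
- **Not checked:** I took no final overall picture of the bystanders, because the arm blocks the top view. No unexpected force appeared, and every path kept clear of them and of the retort stand.

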